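Clamp the wood block in the bench fixture

TASK

Clamp the wooden block down in its bench fixture: first push the swung-out clamp strap round over the block until it meets its stop pin, then push the cam lever down as far as it goes, so that the strap's foot presses on the block. Only push, lift nothing: the block stays lying in its nest, and the tape roll, the cast weight and the loupe standing about are left where they are.

Things in the scene. Friction and masses are not known exactly. Their poses are not given: they have to be found in the camera images.
- clamp_base: Aluminium base plate of the clamp fixture, bolted to the bench (it cannot move): 140 (x) x 240 (y) x 18 mm high. Origin at the centre of its underside, z up. In its frame the nest is at y = -35 mm and the clamp's upright post at y = +75 mm (x = 0). A 12 mm thick stop pin stands at x = +19.5, y = +33 mm, its top 96 mm above the bench, on the +x side of the strap's closed place. Nest rails rise 12 mm above the plate
- nest (a point): Centre of the nest's floor, 18 mm above the bench, under the centre of the seated wood block; axes as the base plate
- wood_block: Plain wooden block 60 (x) x 90 (y) x 45 mm high, loose, lying in the nest with about 1.5 mm of play; its top is 63 mm above the bench. Origin at the centre of its underside
- clamp_strap (a joint): Turn of the dark steel clamp strap about the vertical post: 0 = strap points along the base plate's -y, over the block and against the stop pin; it grows as the strap swings out towards the base plate's -x side (1.57 = points along -x), at most 1.75. Stiff: it stays where left and takes about 1.2 N pushed 100 mm from the post. The fork and the cam lever turn with it
- strap_pivot (a point): On the post's axis at the strap's mid height (89 mm above the bench). It turns with the strap: the strap points along this frame's -y
- strap_nose (a point): Middle of the strap bar 100 mm from the post's axis, above the foot. The bar is 26 mm wide and 18 mm high (80 to 98 mm above the bench while the lever is up) and reaches 126 mm from the axis; a 12 mm nut stands 10 mm above it here
- clamp_foot: Rubber-tipped spring foot, 18 mm across, under the strap 100 mm from the post's axis. Origin at the centre of its lower face: 4 mm above the block's top while the lever is at 0; it would come below the block's top if the lever were down
- cam_lever (a joint): Cam lever on top of the post: 0 = up, rising 68 degrees (1.187 rad) above level and leaning away from the strap (along +y of point strap_pivot); it grows as the lever is pushed down, to 1.15 = almost level, at its end stop. This draws the strap down 7 mm, and the foot then presses with about 12 N. Stiff: it stays where left and takes about 3 N near the knob
- lever_hinge (a point): Axis of the cam lever, on the post's axis 118 mm above the bench; axes as point strap_pivot
- lever_knob (a point): Centre of the black ball (22 mm across) at the lever's end, 88 mm from its hinge; the lever's bar is 14 mm wide and 10 mm thick
- tape_roll: Bystander: white roll of tape lying flat, 80 mm across, 24 mm high; origin under its centre
- weight: Bystander: black cast weight with a knob, 60 mm across, 74 mm high; origin under its centre
- loupe: Bystander: small black stand loupe, 37 mm across, 35 mm high; origin under its centre
Not all that is in view belongs to the job. Of the things that look like the wood_block, the largest one is meant.

How it is judged:
By the outcome, as a careful person would: the job done as asked, in the order asked, and still so for the second after the job is handed in, with the robot touching nothing.
It also fails if it takes over 45 s, if anything falls off the work surface, if the arm or the gripper's body presses on something with over 40 N, if the wrist force passes 120 N, or if a joint passes its speed limit or range.

ROBOT

A 6-joint arm with a two-finger parallel gripper is mounted at the origin on the work surface; the furniture and walls round the work are solid. World frame = base frame: x ahead of the robot, y to its left, z up, the work surface at z = 0. Lengths are in mm, angles in degrees, forces in N, time in s.
With the tool pointing down it reaches from about 300 to 850 mm from the base axis. Payload 4.2 kg.
Tool frame: the origin (TCP) lies midway between the tips of the shut fingers; the grasp point (between the pads) lies env.grasp_offset behind it (env.grasp_offset is the distance from the TCP to the grasp point, in mm); y points along the fingers, x is the direction in which the jaws open and shut, and the axes are right-handed (so a half turn about y gives the same grasp; the last joint's range is limited). The gripper opens to 91 mm and grips with 3 to 60 N. Pads are 32 mm wide; open, the fingers measure 118 mm over their backs; the gripper's body (76 mm by 178 mm) begins 60 mm behind the grasp point.
Start: joints at [-66.52, 18.312, 89.639, -0, 72.044, -1.146], TCP at [239.601, -522.718, 213.976] pointing down, gripper open.
Joint ranges: [-177.97, 177.97], [-48.28, 115.42], [12.27, 149.76], [-77.06, 257.06], [2.81, 150.46], [-146.56, 146.56]. Speed limits (degrees/s): [147.25, 147.25, 180, 180, 180, 180].

INTERFACE

Orientations are given as [roll, pitch, yaw] about the fixed x, y, z axes, in that order (R = Rz(yaw) Ry(pitch) Rx(roll)).
In Python, from workcell import state, vision, job, env gives the robot as it stands.
- The arm moves only by the shell command python3 -m handwheel 'ROWS' [FORCE]. ROWS is JSON, a list of rows, each a list of 3 entries, a list of its own where there are three numbers: the finger opening in cm, from 0 to 9.12, then the shift along the tool's x, y, z in cm, then the turn about the tool's y in degrees. A call has 1 to 10 rows; each row is the pose to reach, as a shift and turn from the pose measured when the call began, along the tool's axes at that moment; what a row does not reach only later rows make up. A row lasts 1/10 s, in which the tool goes at most 50 mm and 8.59 degrees, less where a joint would pass 70% of its speed; a pose out of reach is approached as far as the arm can. A call with a gripper value outside its range is refused whole. The fingers move at their own pace and stop on an object; FORCE is the grip in N (left out, the last holds). Time passes only in rows, so rows that repeat a pose let the fingers close. It gives the time, the measured TCP pose, the force and the opening at its end, in the units of the state.
- state(): the state, without advancing time (a new reading comes with each control period).
- vision.grab_frame(name): name is "side" or "top" or "wrist"; returns the picture (480x640x3 uint8, red, green, blue); there is no depth.
- vision.camera_model(name): a dict with "fov_y" (degrees; the focal length in pixels is half the picture's height over the tangent of half this angle, whatever the lens; pixels are square), "cx", "cy" (the principal point, pixels), "distortion" ([k1, k2, p1, p2, k3] as OpenCV has them; the pictures are not rectified), "extrinsics" (4x4, takes a point from world to camera coordinates). Camera axes: x right, y up, looking along -z (the intrinsics and any distortion apply to the point x, -y, -z); pixel columns grow to the right and rows downward; lengths in mm; the calibration is good to about 2 mm. A picture is of the moment at which its call begins: read the wrist's pose just before it. camera_model takes no time and is no camera call; for the wrist camera it gives the pose at the moment of the call.
- job.job_done(): hands the job in, once; it reports no verdict.
The state is a dict: "time_s": time; "qpos": joint angles; "qvel": joint speeds; "effort": joint torques, N m; "ee_pos": TCP position; "ee_rot": TCP orientation; "force": force on the tool from outside, world axes, zero at the start; "torque": the same for the moment, N m; "gripper_width": finger opening in mm.
Only numpy, scipy, OpenCV 4.12 (cv2) and the standard library are available. Lean on these libraries where they do the work, as an engineer would, in place of code of your own. Each camera call takes 0.05 s, during which the arm holds its last target.

## Working session

There is one attempt and no reset: what is moved stays moved. The work goes in short steps, Python scripts to look and compute and a shell command to move; the robot and the scene stay as the last step left them, time stands still between calls to the robot, and variables do not carry over. Pictures are saved under pics/ and viewed, and the job is handed in when it is done.

```bash
mkdir -p pics; ls
python3 - <<'E'
from workcell import state, vision, job, env
import cv2
s=state(); print(s, env.grasp_offset)
for n in ["side","top","wrist"]:
    im=vision.grab_frame(n); cv2.imwrite(f"pics/{n}0.png",im[:,:,::-1])
    m=vision.camera_model(n); print(n,m)
E
```

```text
pics
{'time_s': 0.0, 'qpos': array([-6.65212675e+01,  1.83511766e+01,  8.97081592e+01, -7.11244513e-04,
        7.20442390e+01, -1.14463783e+00]), 'qvel': array([-0.03294309,  0.05563388,  0.0070171 ,  0.05230305,  0.02106371,
        0.03616574]), 'effort': array([-1.24032511e-03, -4.12466669e+01, -2.31976980e+01,  7.26451795e-02,
        4.57495172e-02, -1.57747077e-04]), 'ee_pos': array([ 239.3744837 , -522.22803264,  213.11307169]), 'ee_rot': array([-89.99860702,   0.10356761, -65.3764085 ]), 'force': array([-0.15176163,  0.63546171, -0.47092915]), 'torque': array([0.02663181, 0.03097711, 0.01461792]), 'gripper_width': 91.07517791390407} 18.8
side {'fov_y': 53.004989509224465, 'cx': 313.66861575787243, 'cy': 242.81696762886912, 'distortion': array([-0.12735394,  0.        ,  0.        ,  0.        ,  0.        ]), 'extrinsics': array([[-9.91255262e-01, -1.31420277e-01, -1.19044731e-02,
         5.59689625e+02],
       [ 5.40423914e-02, -4.86605970e-01,  8.71948421e-01,
        -1.56215287e+02],
       [-1.20384491e-01,  8.63680115e-01,  4.89452995e-01,
        -8.43175267e+02],
 
[... 444 characters left out ...]
      [-1.59110675e-01,  4.51189532e-03,  9.87250442e-01,
        -9.78725447e+02],
       [ 0.00000000e+00,  0.00000000e+00,  0.00000000e+00,
         1.00000000e+00]])}
wrist {'fov_y': 70.70403745372882, 'cx': 316.2946944211927, 'cy': 242.42393636169552, 'distortion': array([-0.04958214,  0.        ,  0.        ,  0.        ,  0.        ]), 'extrinsics': array([[ 4.16550840e-01, -9.09112401e-01, -1.99458580e-04,
        -5.74668252e+02],
       [ 8.68064070e-01,  3.97807860e-01, -2.97007875e-01,
         3.34830669e+01],
       [ 2.70092888e-01,  1.23545737e-01,  9.54875009e-01,
        -3.92313127e+02],
       [ 0.00000000e+00,  0.00000000e+00,  0.00000000e+00,
         1.00000000e+00]])}
```

View pics/side0.png

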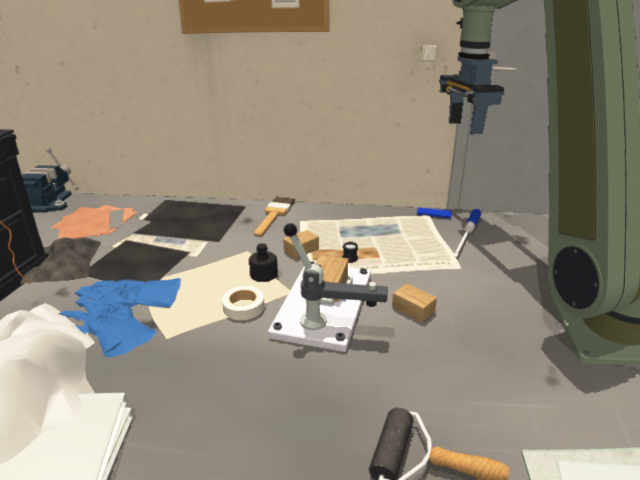

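View pics/top0.png

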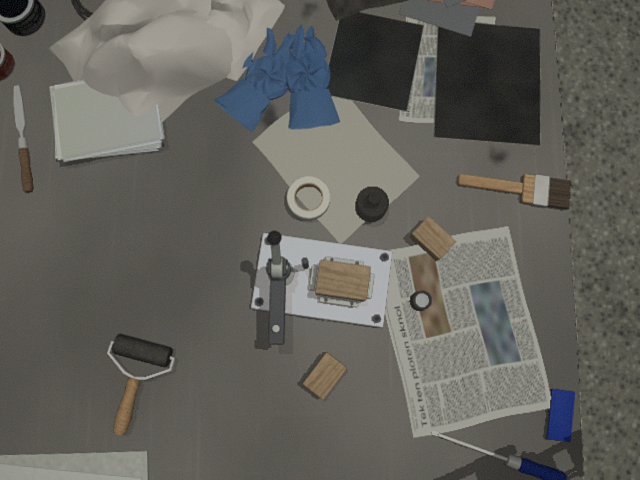

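View pics/wrist0.png

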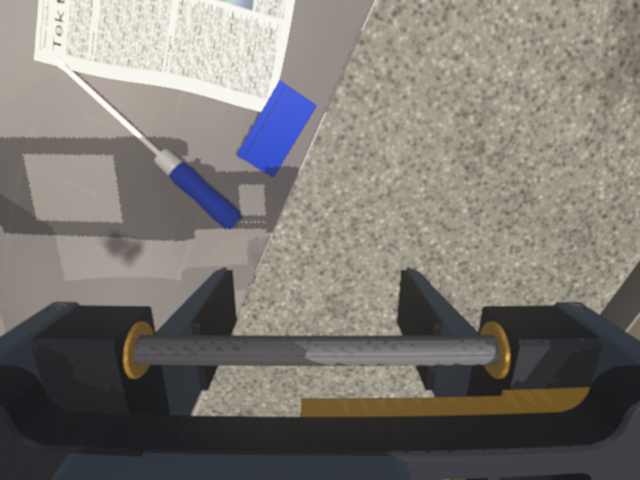

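Run:
```python
import cv2
im=cv2.imread("pics/top0.png")[220:360,230:410]; cv2.imwrite("pics/topc.png",cv2.resize(im,None,fx=4.4,fy=4.2,interpolation=cv2.INTER_CUBIC)[:600,:800])
im=cv2.imread("pics/side0.png")[215:355,260:440]; cv2.imwrite("pics/sidec.png",cv2.resize(im,None,fx=4.2,fy=4.2,interpolation=cv2.INTER_CUBIC))
```

```text
(no output)
```

View pics/topc.png

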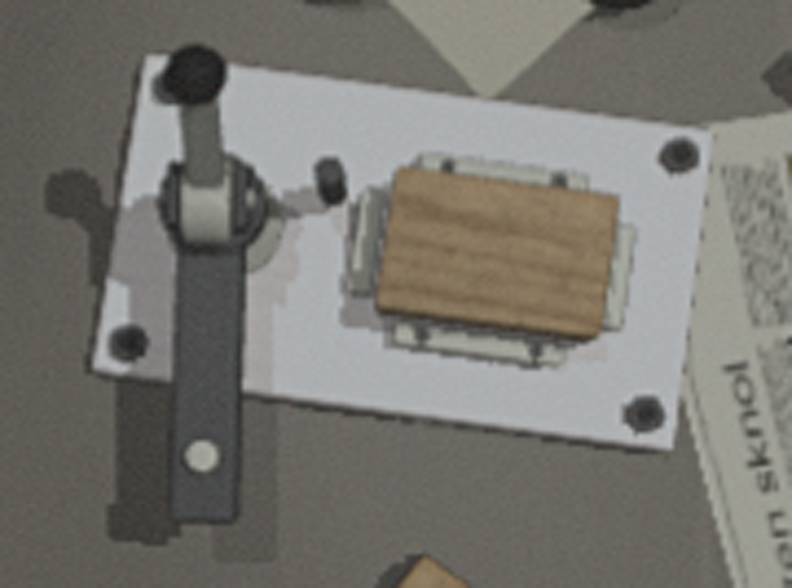

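View pics/sidec.png

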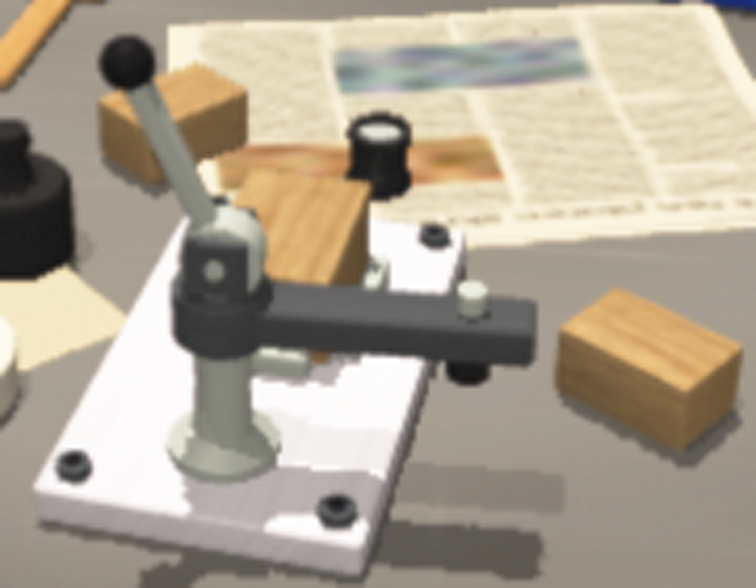

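```bash
cat > h.py <<'E'
import numpy as np, cv2
from workcell import state, vision, env
def ray(m,px):
    f=240/np.tan(np.radians(m["fov_y"]/2)); K=np.array([[f,0,m["cx"]],[0,f,m["cy"]],[0,0,1.]])
    u=cv2.undistortPoints(np.array([[px]],float),K,m["distortion"])[0,0]
    E=m["extrinsics"];R,t=E[:3,:3],E[:3,3]
    return -R.T@t, R.T@np.array([u[0],-u[1],-1.])
def atz(m,px,z):
    c,d=ray(m,px); return c+d*(z-c[2])/d[2]
def tri(obs):
    A=np.zeros((3,3));b=np.zeros(3)
    for m,p in obs:
        c,d=ray(m,p);d=d/np.linalg.norm(d);P=np.eye(3)-np.outer(d,d);A+=P;b+=P@c
    x=np.linalg.solve(A,b)
    r=[np.linalg.norm(np.cross(x-ray(m,p)[0],ray(m,p)[1]/np.linalg.norm(ray(m,p)[1]))) for m,p in obs]
    return x,r
def proj(m,P):
    f=240/np.tan(np.radians(m["fov_y"]/2)); K=np.array([[f,0,m["cx"]],[0,f,m["cy"]],[0,0,1.]])
    E=m["extrinsics"].copy(); F=np.diag([1,-1,-1.]); R=F@E[:3,:3]; t=F@E[:3,3]
    return cv2.projectPoints(np.atleast_2d(np.array(P,float)),cv2.Rodrigues(R)[0],t,K,m["distortion"])[0][:,0]
E
python3 - <<'E'
from h import *
np.set_printoptions(precision=1,suppress=True)
T=vision.camera_model("top");S=vision.camera_model("side")
tc=lambda x,y:(230+x/4.4,220+y/4.2); sc=lambda x,y:(260+x/4.2,215+y/4.2)
c=np.array([atz(T,tc(*p),18) for p in [(143,55),(712,128),(670,447),(93,370)]]);print(c)
# base frame: nest at base -y. post at +y end (image left)
ctr=c.mean(0); ydir=(c[0]+c[3]-c[1]-c[2])[:2]; yaw=np.degrees(np.arctan2(-ydir[0],ydir[1])); xd=(c[0]+c[1]-c[2]-c[3])[:2]
print(ctr,yaw,np.degrees(np.arctan2(xd[1],xd[0])),np.linalg.norm(ydir)/2,np.linalg.norm(xd)/2)
print("knob",tri([(T,tc(194,75)),(S,sc(128,62))]))
print("nut",tri([(T,tc(202,455)),(S,sc(472,290))]))
print("pin",atz(T,tc(328,168),96), tri([(T,tc(410,168)),(S,sc(240,172))]))
print("loupe",atz(T,(420,300),35),"weight",atz(T,(372,200),74),"tape",atz(T,(308,198),24))
print("offcuts",atz(T,(433,238),30),atz(T,(325,375),30))
print("post",)
y=np.radians(yaw);R=np.array([[np.cos(y),-np.sin(y)],[np.sin(y),np.cos(y)]])
print("post",ctr[:2]+R@[0,75],"pin",ctr[:2]+R@[19.5,33],"nest",ctr[:2]+R@[0,-35])
E
```

```text
[[ 630.7   94.4   18. ]
 [ 599.6 -141.3   18. ]
 [ 462.6 -122.3   18. ]
 [ 494.2  112.2   18. ]]
[546.8 -14.2  18. ] -7.596713661798184 -7.674811647348469 237.2373960266293 137.9952567238765
knob (array([591.4,  59.2, 199.3]), [np.float64(0.20371650674700711), np.float64(0.20371650674722233)])
nut (array([457.4,  61. , 106.7]), [np.float64(0.012030813944031458), np.float64(0.012030813944005935)])
pin [571.3  15.5  96. ] (array([564.4, -15.9, 108.9]), [np.float64(5.3214468195285525), np.float64(5.321446819528882)])
loupe [ 508.7 -187.9   35. ] weight [ 680.3 -100.9   74. ] tape [695.3  11.7  24. ]
offcuts [ 621.  -214.9   30. ] [378.  -20.2  30. ]
post
post [556.7  60.1] pin [570.5  15.9] nest [542.2 -48.9]
```

```bash
cat > d.py <<'E'
import sys
from h import *
from scipy.spatial.transform import Rotation as Ro
def rel(P,yaw):
    s=state();R=Ro.from_euler('xyz',s['ee_rot'],degrees=True).as_matrix()
    d=R.T@(np.array(P)-s['ee_pos'])/10
    return np.round(d,2), round((s['ee_rot'][2]-yaw+180)%360-180,1)
post=np.array([556.7,60.1]);yb=np.radians(-7.6)
def strap(ang,r,off):
    # point at radius r along strap at joint angle, off mm on its open (pushed-from) side
    a=np.radians(-97.6)-ang   # strap world heading
    u=np.array([np.cos(a),np.sin(a)]); n=np.array([np.cos(a-np.pi/2),np.sin(a-np.pi/2)])
    return post+r*u+off*n, np.degrees(a)+90   # yaw so that tool x = push direction
def show():
    s=state();print(s['time_s'],s['ee_pos'].round(1),s['ee_rot'].round(1),'F',s['force'].round(1),'w',round(s['gripper_width'],1))
E
python3 - <<'E'
from d import *
show()
p,y=strap(1.447,108,45);print(p,y,rel([*p,210],y),rel([*p,150],y))
E
```

```text
0.15 [ 239.5 -522.4  213.3] [-90.    0.1 -65.4] F [-0.4  0.1 -0.4] w 91.3
[449.10241428 106.05388501] -90.50699295543012 (array([-48.39,   0.4 ,  45.24]), np.float64(25.1)) (array([-48.38,   6.4 ,  45.24]), np.float64(25.1))
```

```bash
python3 -m handwheel '[[0,[-48.4,0,45.2],25],[0,[-48.4,0,45.2],25],[0,[-48.4,0,45.2],25],[0,[-48.4,0,45.2],25],[0,[-48.4,0,45.2],25],[0,[-48.4,0,45.2],25],[0,[-48.4,0,45.2],25],[0,[-48.4,0,45.2],25],[0,[-48.4,0,45.2],25],[0,[-48.4,0,45.2],25]]' 20
python3 - <<'E'
from d import *
show()
p,y=strap(1.447,108,45);print(p,y,rel([*p,210],y))
E
```

```text
time_s: 1.15
ee_pos: [397.4, -46.3, 214.1]
ee_rot: [-90.0, 0.1, -90.4]
force: [1.6, 0.1, 0.3]
gripper_width: 14.2
1.15 [397.4 -46.3 214.1] [-90.    0.1 -90.4] F [1.6 0.1 0.3] w 14.2
[449.10241428 106.05388501] -90.50699295543012 (array([-15.27,   0.42,   5.07]), np.float64(0.1))
```

```bash
python3 -m handwheel '[[0,[-15.3,0,5.1],0],[0,[-15.3,0,5.1],0],[0,[-15.3,0,5.1],0],[0,[-15.3,0,5.1],0],[0,[-15.3,3,5.1],0],[0,[-15.3,6,5.1],0],[0,[-15.3,6,5.1],0],[0,[-15.3,6,5.1],0]]'
python3 - <<'E'
from d import *
show()
for n in ["side","wrist"]:
    cv2.imwrite(f"pics/{n}1.png",vision.grab_frame(n)[:,:,::-1])
T=vision.camera_model("wrist")
a=cv2.imread("pics/side1.png")[160:360,240:460];a=cv2.resize(a,None,fx=2.7,fy=2.7,interpolation=cv2.INTER_CUBIC)
cv2.imwrite("pics/side1c.png",a)
print(proj(T,[[457.4,61,107],[556.7,60.1,118],[591,59,199]]))
p,y=strap(1.447,108,45);print(p,y,rel([*p,78],y))
E
```

```text
time_s: 1.95
ee_pos: [449.4, 105.9, 154.5]
ee_rot: [-90.0, 0.0, -90.4]
force: [1.1, -0.5, 0.0]
gripper_width: 0.0
1.95 [449.4 105.9 154.5] [-90.    0.  -90.4] F [ 1.1 -0.5  0. ] w 0.0
[[381.50550374 254.98586118]
 [394.3833168   98.74979374]
 [456.41392098 -38.31737613]]
[449.10241428 106.05388501] -90.50699295543012 (array([ 0.02,  7.77, -0.16]), np.float64(0.1))
```

View pics/side1c.png

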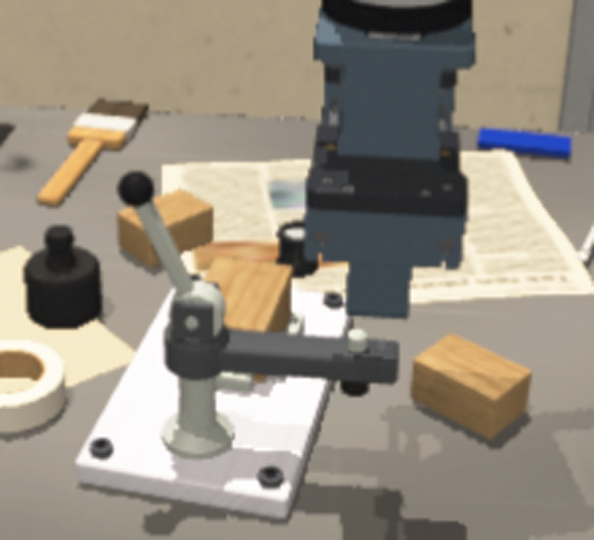

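View pics/wrist1.png

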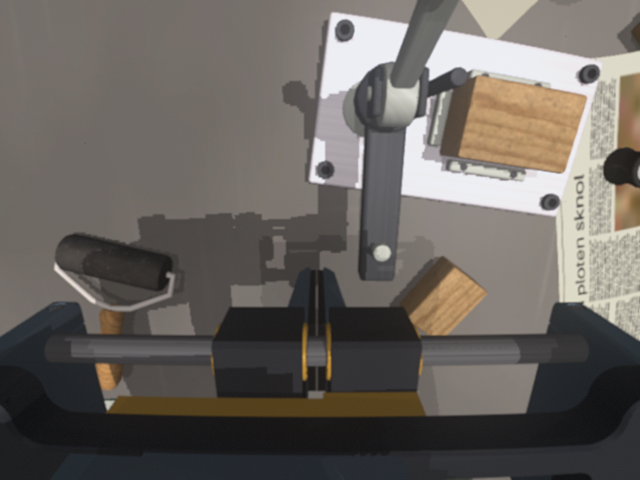

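The wrist view shows the nut at (381,253), within 2 px of my estimate. The fingers, at (317,280), are clear on the strap's open side. The block in the nest at (520,122) is clearly larger than the offcuts at (445,297) in this picture and (433,238) in the top one, so it's the one meant. Next I'll lower the tool and start the sweep.

```bash
python3 -m handwheel '[[0,[0,4,0],0],[0,[0,7.5,0],0],[0,[0,7.5,0],0],[0,[0,7.5,0],0],[0,[0.8,7.5,0],0],[0,[1.6,7.5,0],0],[0,[1.6,7.5,0],0]]'
python3 - <<'E'
from d import *
show()
for a in [1.447,1.25,1.05,.85,.65,.45,.25,.1,0]:
    p,y=strap(a,108,27);print(a,rel([*p,80],y))
E
```

```text
time_s: 2.75
ee_pos: [451.3, 89.3, 81.9]
ee_rot: [-89.7, 0.1, -90.5]
force: [-0.3, -0.5, 0.4]
gripper_width: 0.5
2.75 [451.3  89.3  81.9] [-89.7   0.1 -90.5] F [-0.3 -0.5  0.4] w 0.5
1.447 (array([ 0.13,  0.19, -0.24]), np.float64(0.0))
1.25 (array([ 2.3 ,  0.19, -0.56]), np.float64(-11.3))
1.05 (array([ 4.52,  0.18, -0.45]), np.float64(-22.7))
0.85 (array([6.67, 0.18, 0.11]), np.float64(-34.2))
0.65 (array([8.67, 0.19, 1.08]), np.float64(-45.7))
0.45 (array([10.44,  0.19,  2.43]), np.float64(-57.1))
0.25 (array([11.9,  0.2,  4.1]), np.float64(-68.6))
0.1 (array([12.76,  0.2 ,  5.53]), np.float64(-77.2))
0 (array([13.22,  0.21,  6.54]), np.float64(-82.9))
```

```bash
python3 -m handwheel '[[0,[0.8,0.1,-0.3],-4],[0,[1.6,0.1,-0.5],-8],[0,[2.3,0.1,-0.56],-11],[0,[3.1,0.1,-0.55],-15],[0,[3.8,0.1,-0.5],-19],[0,[4.5,0.1,-0.45],-23],[0,[5.3,0.1,-0.25],-27],[0,[6.0,0.1,-0.1],-31],[0,[6.7,0.1,0.1],-34],[0,[6.7,0.1,0.1],-34]]'
python3 - <<'E'
from d import *
show()
for n in ["top"]:
    cv2.imwrite(f"pics/{n}2.png",cv2.resize(vision.grab_frame(n)[200:380,210:430,::-1],None,fx=3,fy=3,interpolation=cv2.INTER_CUBIC))
for a in [.85,.65,.45,.25,.1,0]:
    p,y=strap(a,108,27);print(a,rel([*p,80],y))
E
```

```text
time_s: 3.75
ee_pos: [452.3, 21.7, 81.4]
ee_rot: [-89.6, -0.1, -56.6]
force: [-0.0, -0.7, -0.1]
gripper_width: 0.4
3.75 [452.3  21.7  81.4] [-89.6  -0.1 -56.6] F [-0.  -0.7 -0.1] w 0.4
0.85 (array([-0.06,  0.13,  0.02]), np.float64(-0.3))
0.65 (array([ 2.14,  0.14, -0.29]), np.float64(-11.8))
0.45 (array([ 4.36,  0.14, -0.16]), np.float64(-23.2))
0.25 (array([6.5 , 0.15, 0.41]), np.float64(-34.7))
0.1 (array([8.02, 0.16, 1.12]), np.float64(-43.3))
0 (array([8.96, 0.16, 1.71]), np.float64(-49.0))
```

View pics/top2.png

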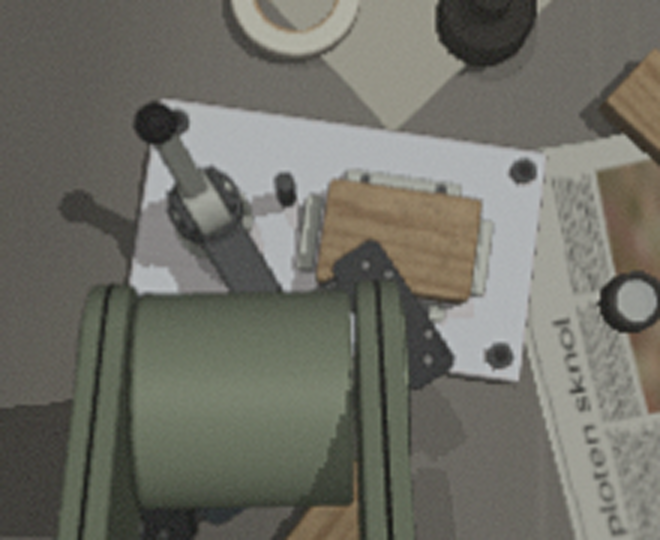

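The top view shows the strap turned about halfway: its bar runs from (205,205) to (275,290) and the knob has moved to (157,122). The block hasn't moved.

```bash
python3 -m handwheel '[[0,[0.8,0.1,-0.1],-4],[0,[1.6,0.1,-0.2],-8],[0,[2.2,0.1,-0.3],-12],[0,[3.0,0.1,-0.28],-16],[0,[3.7,0.1,-0.2],-20],[0,[4.4,0.1,-0.16],-23],[0,[5.1,0.1,0],-27],[0,[5.8,0.1,0.2],-31],[0,[6.5,0.1,0.4],-35],[0,[6.5,0.1,0.4],-35]]'
python3 - <<'E'
from d import *
show()
for a in [.25,.1,.05,0]:
    p,y=strap(a,108,27);print(a,rel([*p,80],y))
E
```

```text
time_s: 4.8
ee_pos: [491.6, -30.2, 80.6]
ee_rot: [-89.8, -0.3, -21.7]
force: [-0.6, 0.0, -0.2]
gripper_width: 0.3
4.8 [491.6 -30.2  80.6] [-89.8  -0.3 -21.7] F [-0.6  0.  -0.2] w 0.3
0.25 (array([-0.03,  0.06,  0.01]), np.float64(0.2))
0.1 (array([ 1.61,  0.07, -0.28]), np.float64(-8.4))
0.05 (array([ 2.17,  0.07, -0.32]), np.float64(-11.2))
0 (array([ 2.73,  0.07, -0.33]), np.float64(-14.1))
```

```bash
python3 -m handwheel '[[0,[0.6,0,-0.1],-3],[0,[1.1,0,-0.2],-6],[0,[1.6,0,-0.28],-8],[0,[2.0,0,-0.3],-10],[0,[2.3,0,-0.3],-12],[0,[2.5,0,-0.3],-14],[0,[2.6,0,-0.3],-14]]'
python3 - <<'E'
from d import *
show()
cv2.imwrite("pics/top3.png",cv2.resize(vision.grab_frame("top")[200:380,210:430,::-1],None,fx=3,fy=3,interpolation=cv2.INTER_CUBIC))
cv2.imwrite("pics/side3.png",cv2.resize(vision.grab_frame("side")[160:360,240:460,::-1],None,fx=2.7,fy=2.7,interpolation=cv2.INTER_CUBIC))
for a in [.05,0]:
    p,y=strap(a,108,27);print(a,rel([*p,80],y))
E
```

```text
time_s: 5.5
ee_pos: [514.0, -42.3, 80.7]
ee_rot: [-89.9, -0.3, -7.8]
force: [-0.8, -1.1, -0.5]
gripper_width: 0.7
5.5 [514.  -42.3  80.7] [-89.9  -0.3  -7.8] F [-0.8 -1.1 -0.5] w 0.7
0.05 (array([-0.39,  0.07,  0.06]), np.float64(2.7))
0 (array([ 0.15,  0.07, -0.09]), np.float64(-0.2))
```

View pics/top3.png

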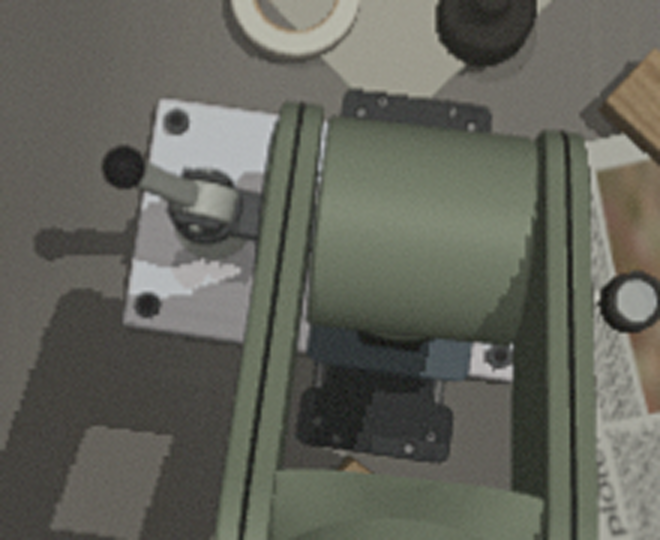

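View pics/side3.png

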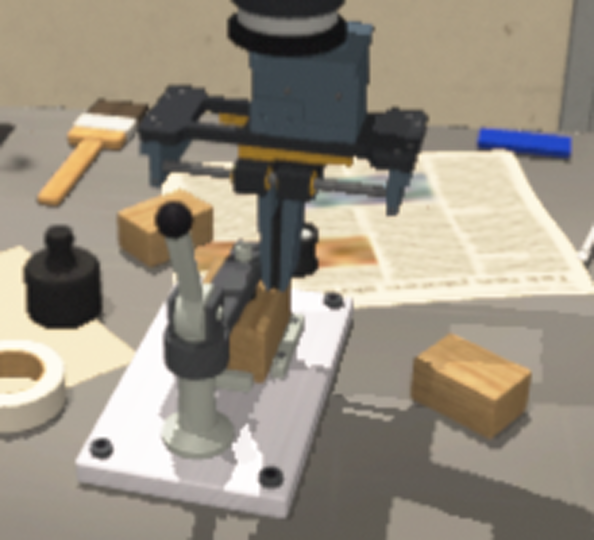

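The side view shows the strap lying over the block with the fingers beside it at (280,260). It's close to the pin, so I'll push in small steps until the force rises.

```bash
python3 -m handwheel '[[0,[0.15,0,0],0],[0,[0.3,0,0],0],[0,[0.3,0,0],0]]'; python3 -m handwheel '[[0,[0.2,0,0],0],[0,[0.2,0,0],0]]'
```

```text
time_s: 5.9
ee_pos: [517.5, -42.7, 80.8]
ee_rot: [-89.9, -0.3, -7.8]
force: [-0.4, -0.8, 0.4]
gripper_width: 0.6
time_s: 6.1
ee_pos: [519.8, -43.0, 80.8]
ee_rot: [-89.8, -0.4, -7.8]
force: [-0.6, -0.1, -0.2]
gripper_width: 0.4
```

```bash
python3 -m handwheel '[[0,[0.2,0,0],0],[0,[0.2,0,0],0]]'; python3 -m handwheel '[[0,[0.2,0,0],0],[0,[0.2,0,0],0]]'
python3 - <<'E'
from d import *
show()
cv2.imwrite("pics/wrist4.png",vision.grab_frame("wrist")[:,:,::-1])
E
```

```text
time_s: 6.3
ee_pos: [521.2, -43.3, 80.7]
ee_rot: [-89.9, -0.3, -7.8]
force: [-2.9, 0.1, 1.3]
gripper_width: 0.9
time_s: 6.5
ee_pos: [521.3, -43.3, 80.6]
ee_rot: [-89.9, -0.0, -7.8]
force: [-6.1, 0.7, 4.4]
gripper_width: 0.2
6.5 [521.3 -43.3  80.6] [-89.9  -0.   -7.8] F [-6.1  0.7  4.4] w 0.2
```

View pics/wrist4.png

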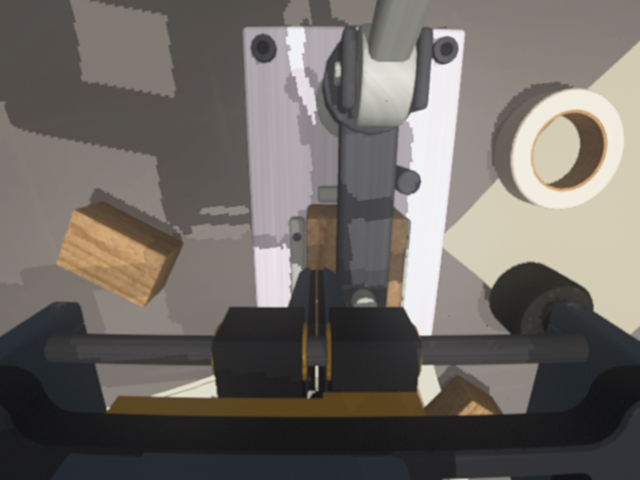

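The wrist view shows the strap, around (367,210), against the stop pin at (407,181). The tool stopped moving and the force rose to 6 N, so the strap is on its stop. Next I'll back off, lift, and move to the inner side of the lever.

```bash
python3 -m handwheel '[[0,[-0.8,0,0],0],[0,[-1.5,0,0],0],[0,[-1.5,-4,0],0],[0,[-1.5,-9,0],0],[0,[-1.5,-14,0],0],[0,[-1.5,-17,0],0],[0,[-1.5,-17,0],0]]'
python3 - <<'E'
from d import *
show()
cv2.imwrite("pics/side5.png",cv2.resize(vision.grab_frame("side")[160:360,240:460,::-1],None,fx=2.7,fy=2.7,interpolation=cv2.INTER_CUBIC))
cv2.imwrite("pics/top5.png",cv2.resize(vision.grab_frame("top")[200:380,210:430,::-1],None,fx=3,fy=3,interpolation=cv2.INTER_CUBIC))
e=np.array([.132,.991])
for o,z in [(-20,250),(-20,185)]:
    p=post+o*e;print(p,rel([*p,z],-7.6))
E
```

```text
time_s: 7.25
ee_pos: [509.1, -41.8, 255.9]
ee_rot: [-89.8, -0.7, -7.8]
force: [0.7, 0.6, -0.3]
gripper_width: 0.7
7.25 [509.1 -41.8 255.9] [-89.8  -0.7  -7.8] F [ 0.7  0.6 -0.3] w 0.7
[554.06  40.28] (array([3.61, 0.13, 8.76]), np.float64(-0.2))
[554.06  40.28] (array([3.59, 6.63, 8.74]), np.float64(-0.2))
```

View pics/side5.png

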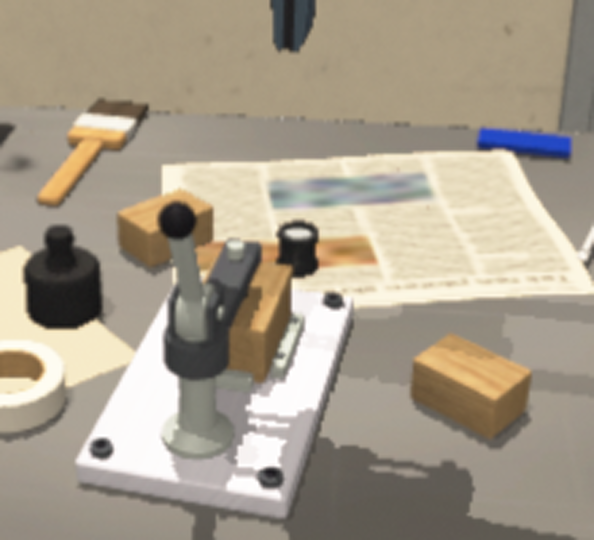

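View pics/top5.png

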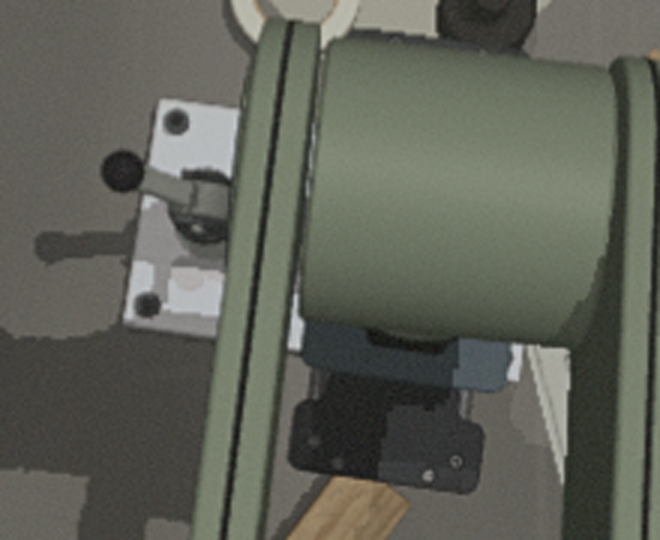

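The strap lies closed over the block. The knob is at side (177,219) and top (122,171) in these crops, so I'll triangulate it and bring the tool in.

```bash
python3 - <<'E'
from d import *
T=vision.camera_model("top");S=vision.camera_model("side")
k,r=tri([(T,(210+122/3,200+171/3)),(S,(240+177/2.7,160+219/2.7))]);print(k,r, post+33*np.array([.132,.991]))
d=k[:2]-post;print(np.degrees(np.arctan2(d[1],d[0])),np.hypot(*d))
E
python3 -m handwheel '[[0,[3.6,0,4],0],[0,[3.6,0,8.7],0],[0,[3.6,0,8.7],0],[0,[3.6,3,8.7],0],[0,[3.6,6.6,8.7],0],[0,[3.6,6.6,8.7],0]]'
python3 - <<'E'
from d import *
show()
cv2.imwrite("pics/side6.png",cv2.resize(vision.grab_frame("side")[160:360,240:460,::-1],None,fx=2.7,fy=2.7,interpolation=cv2.INTER_CUBIC))
cv2.imwrite("pics/wrist6.png",vision.grab_frame("wrist")[:,:,::-1])
E
```

```text
[562.06813519  93.8608258  199.64968629] [np.float64(0.16637179240652586), np.float64(0.16637179240661676)] [561.056  92.803]
80.96532612338056 34.18494163115887
time_s: 7.95
ee_pos: [549.4, 39.3, 179.3]
ee_rot: [-90.0, 0.6, -7.8]
force: [-0.3, -0.1, -0.6]
gripper_width: 0.5
7.95 [549.4  39.3 179.3] [-90.    0.6  -7.8] F [-0.3 -0.1 -0.6] w 0.5
```

View pics/side6.png

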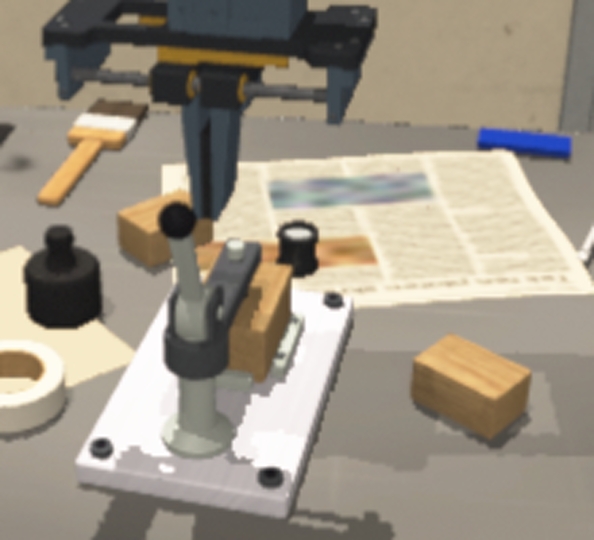

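View pics/wrist6.png

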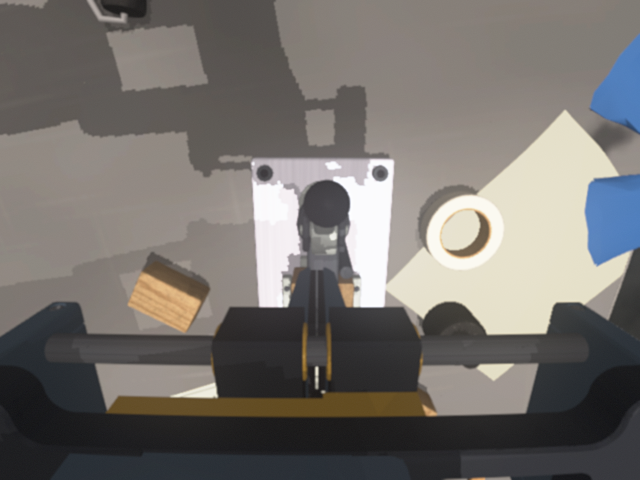

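The wrist view shows the knob at (327,203), just right of the finger line at x=317, so I need about 5 mm in +x. The path is clear. I'll work out the arc.

Run:
```python
from d import *
e=np.array([.135,.991])
for h in (10,16):
  for f in [68,60,52,44,36,28,20,12,6,2,-1]:
    f_=np.radians(f);c,s=np.cos(f_),np.sin(f_)
    p=post+[.7,0]+e*(70*c-5*s-h);z=118+70*s+5*c
    if h==10 or f in(68,2): print(h,f,rel([*p,z],-7.8))
```

```text
10 68 (array([ 0.12, -0.02,  3.26]), np.float64(-0.1))
10 60 (array([0.12, 0.34, 4.17]), np.float64(-0.1))
10 52 (array([0.12, 0.83, 5.02]), np.float64(-0.1))
10 44 (array([0.12, 1.44, 5.79]), np.float64(-0.1))
10 36 (array([0.12, 2.14, 6.47]), np.float64(-0.1))
10 28 (array([0.12, 2.93, 7.04]), np.float64(-0.1))
10 20 (array([0.11, 3.8 , 7.5 ]), np.float64(-0.1))
10 12 (array([0.11, 4.72, 7.84]), np.float64(-0.1))
10 6 (array([0.11, 5.44, 8.  ]), np.float64(-0.1))
10 2 (array([0.11, 5.92, 8.07]), np.float64(-0.1))
10 -1 (array([0.11, 6.29, 8.1 ]), np.float64(-0.1))
16 68 (array([ 0.12, -0.02,  2.66]), np.float64(-0.1))
16 2 (array([0.12, 5.92, 7.47]), np.float64(-0.1))
```

```bash
python3 -m handwheel '[[0,[0.2,0,1],0],[0,[0.2,0,1.8],0],[0,[0.2,0,2.4],0],[0,[0.2,0,2.4],0]]';python3 -m handwheel '[[0,[0,0,0.4],0],[0,[0,0,0.4],0]]'
python3 - <<'E'
from d import *
show()
cv2.imwrite("pics/side7.png",cv2.resize(vision.grab_frame("side")[160:360,240:460,::-1],None,fx=2.7,fy=2.7,interpolation=cv2.INTER_CUBIC))
e=np.array([.135,.991]);print(state()['ee_pos'][:2]-post, (state()['ee_pos'][:2]-post)@e)
E
```

```text
time_s: 8.45
ee_pos: [559.1, 64.0, 185.3]
ee_rot: [-89.9, -0.1, -7.8]
force: [-0.0, 0.0, 0.4]
gripper_width: 0.5
time_s: 8.65
ee_pos: [559.6, 68.0, 185.5]
ee_rot: [-89.9, -0.1, -7.7]
force: [-0.3, -1.1, 0.2]
gripper_width: 0.9
8.65 [559.6  68.  185.5] [-89.9  -0.1  -7.7] F [-0.3 -1.1  0.2] w 0.9
[2.8647043 7.8557354] 8.171768861563686
```

View pics/side7.png

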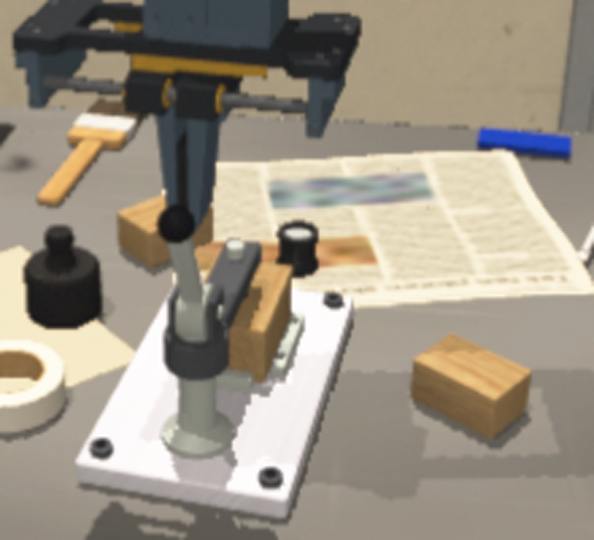

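Run:
```python
from d import *
e=np.array([.135,.991])
for h in (15,):
  for f in [66,62,58,54,50,46,42,38,34,30,26,22,18,14,10,6,2]:
    f_=np.radians(f);c,s=np.cos(f_),np.sin(f_)
    p=post+[.7,0]+e*(70*c-5*s-h);z=118+70*s+5*c
    print(h,f,rel([*p,z],-7.8)[0])
```

```text
15 66 [-0.11  0.15  0.08]
15 62 [-0.11  0.33  0.54]
15 58 [-0.11  0.55  0.98]
15 54 [-0.11  0.79  1.4 ]
15 50 [-0.11  1.07  1.81]
15 46 [-0.11  1.37  2.19]
15 42 [-0.11  1.7   2.56]
15 38 [-0.11  2.05  2.9 ]
15 34 [-0.11  2.43  3.21]
15 30 [-0.11  2.82  3.5 ]
15 26 [-0.11  3.24  3.76]
15 22 [-0.11  3.67  3.99]
15 18 [-0.11  4.12  4.19]
15 14 [-0.12  4.58  4.35]
15 10 [-0.12  5.05  4.49]
15 6 [-0.12  5.53  4.59]
15 2 [-0.12  6.01  4.66]
```

```bash
python3 -m handwheel '[[0,[0,0.2,0.3],0],[0,[-0.1,0.35,0.55],0],[0,[-0.1,0.55,1.0],0],[0,[-0.1,0.8,1.4],0],[0,[-0.1,1.07,1.8],0],[0,[-0.1,1.37,2.2],0],[0,[-0.1,1.7,2.55],0],[0,[-0.1,2.05,2.9],0],[0,[-0.1,2.05,2.9],0]]'
python3 - <<'E'
from d import *
show()
cv2.imwrite("pics/side8.png",cv2.resize(vision.grab_frame("side")[160:360,240:460,::-1],None,fx=2.7,fy=2.7,interpolation=cv2.INTER_CUBIC))
e=np.array([.135,.991]);h=15
for f in [38,34,30,26,22,18,14,10,6,2,0]:
    f_=np.radians(f);c,s=np.cos(f_),np.sin(f_)
    p=post+[.7,0]+e*(70*c-5*s-h);z=118+70*s+5*c
    print(h,f,rel([*p,z],-7.8)[0])
E
```

```text
time_s: 9.6
ee_pos: [562.0, 97.6, 164.3]
ee_rot: [-89.9, 0.0, -7.7]
force: [0.3, -1.3, 0.4]
gripper_width: 0.5
9.6 [562.   97.6 164.3] [-89.9   0.   -7.7] F [ 0.3 -1.3  0.4] w 0.5
15 38 [ 0.06 -0.06 -0.05]
15 34 [0.06 0.32 0.26]
15 30 [0.06 0.71 0.55]
15 26 [0.06 1.13 0.81]
15 22 [0.06 1.56 1.04]
15 18 [0.06 2.01 1.23]
15 14 [0.06 2.47 1.4 ]
15 10 [0.06 2.94 1.54]
15 6 [0.06 3.42 1.64]
15 2 [0.06 3.91 1.7 ]
15 0 [0.06 4.15 1.73]
```

View pics/side8.png

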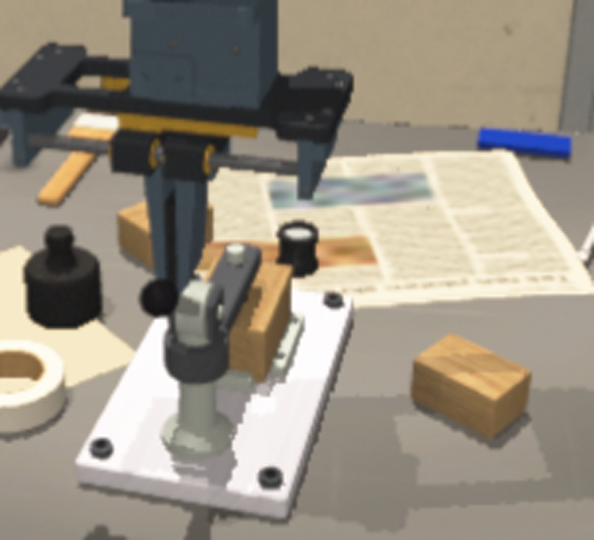

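The lever is following: the knob has moved from (177,222) to (158,298). The block and strap haven't moved.

```bash
python3 -m handwheel '[[0,[0.05,0.3,0.26],0],[0,[0.05,0.7,0.55],0],[0,[0.05,1.1,0.8],0],[0,[0.05,1.55,1.0],0],[0,[0.05,2.0,1.2],0],[0,[0.05,2.5,1.4],0],[0,[0.05,2.9,1.5],0],[0,[0.05,3.3,1.6],0],[0,[0.05,3.3,1.6],0]]'
python3 -m handwheel '[[0,[0,0.3,0],0],[0,[0,0.3,0],0]]'
python3 -m handwheel '[[0,[0,0.2,0],0],[0,[0,0.2,0],0]]'
```

```text
time_s: 10.55
ee_pos: [564.5, 113.6, 130.8]
ee_rot: [-89.8, 0.1, -7.8]
force: [-0.1, -0.6, 0.5]
gripper_width: 0.7
time_s: 10.75
ee_pos: [564.7, 114.1, 127.6]
ee_rot: [-89.8, 0.0, -7.8]
force: [0.8, -0.4, 0.9]
gripper_width: 0.1
time_s: 10.95
ee_pos: [564.8, 114.3, 125.7]
ee_rot: [-89.7, 0.0, -7.8]
force: [-0.2, 1.0, 2.0]
gripper_width: 0.2
```

```bash
python3 -m handwheel '[[0,[0,0.2,0],0],[0,[0,0.2,0],0]]'
python3 -m handwheel '[[0,[0,0.2,0],0],[0,[0,0.2,0],0]]'
python3 - <<'E'
from d import *
show()
cv2.imwrite("pics/side9.png",cv2.resize(vision.grab_frame("side")[160:360,240:460,::-1],None,fx=2.7,fy=2.7,interpolation=cv2.INTER_CUBIC))
E
```

```text
time_s: 11.15
ee_pos: [565.0, 114.4, 125.3]
ee_rot: [-89.7, -0.0, -7.8]
force: [-3.8, -0.6, 10.0]
gripper_width: 0.6
time_s: 11.35
ee_pos: [565.0, 114.4, 125.2]
ee_rot: [-89.7, -0.1, -7.8]
force: [-3.2, -1.1, 12.1]
gripper_width: 0.5
11.35 [565.  114.4 125.2] [-89.7  -0.1  -7.8] F [-3.2 -1.1 12.1] w 0.5
```

View pics/side9.png

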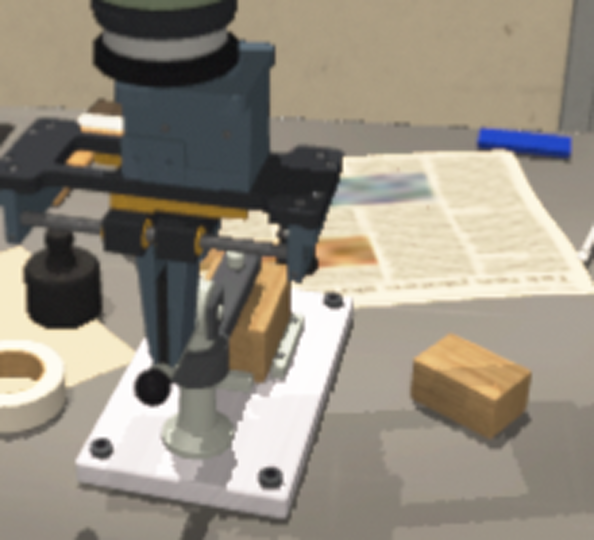

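The lever stopped at tip height 125.2 mm, where I expected 125.6 at its end stop, and the force rose to 12 N. I'll give one more small push and then lift away. The tool also felt about 3 N sideways, so I'll check that the strap is still on its pin.

```bash
python3 -m handwheel '[[0,[0,0.2,0],0],[0,[0,0.2,0],0]]'
python3 -m handwheel '[[0,[0,-2,-0.2],0],[0,[0,-6,-0.2],0],[0,[0,-11,-0.5],0],[0,[0,-13,-4],0],[0,[0,-13,-9],0],[0,[0,-13,-13],0],[0,[0,-13,-13],0]]'
python3 - <<'E'
from d import *
show()
cv2.imwrite("pics/side10.png",cv2.resize(vision.grab_frame("side")[160:360,240:460,::-1],None,fx=2.7,fy=2.7,interpolation=cv2.INTER_CUBIC))
cv2.imwrite("pics/wrist10.png",vision.grab_frame("wrist")[:,:,::-1])
E
```

```text
time_s: 11.6
ee_pos: [565.0, 114.4, 125.2]
ee_rot: [-89.7, -0.2, -7.8]
force: [-4.0, -1.3, 12.7]
gripper_width: 0.7
time_s: 12.3
ee_pos: [546.2, -19.2, 254.4]
ee_rot: [-89.8, -0.2, -8.1]
force: [0.5, 0.5, -0.0]
gripper_width: 0.7
12.3 [546.2 -19.2 254.4] [-89.8  -0.2  -8.1] F [ 0.5  0.5 -0. ] w 0.7
```

View pics/side10.png

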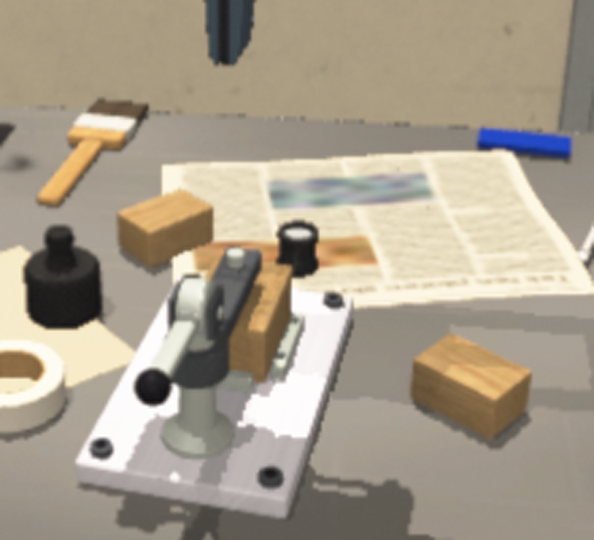

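View pics/wrist10.png

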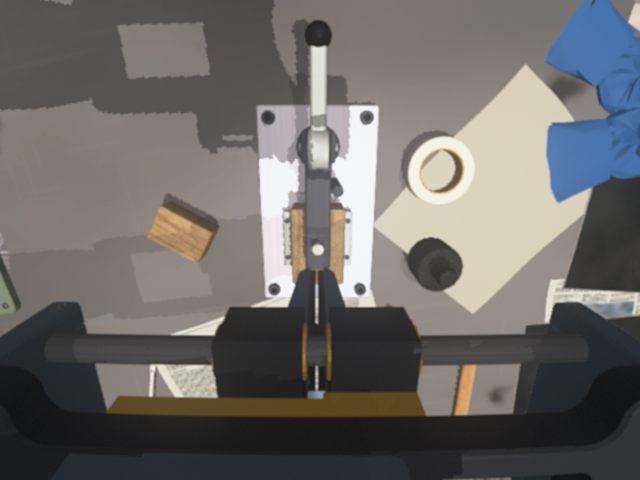

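The lever is down, with the knob at (153,387) in the side crop. In the wrist view, knob (318,33), hinge (319,148) and nut (318,249) are in line. I'll measure the angle and zoom in on the pin.

```bash
python3 -m handwheel '[[0,[-7,-2,0],0],[0,[-14,-2,-4],0],[0,[-21,-2,-8],0],[0,[-24,-2,-12],0],[0,[-24,-2,-12],0]]'
python3 - <<'E'
from d import *
show()
im=vision.grab_frame("top")[:,:,::-1]
cv2.imwrite("pics/top11.png",cv2.resize(im[180:360,230:450],None,fx=3.5,fy=3.3,interpolation=cv2.INTER_CUBIC))
w=cv2.imread("pics/wrist10.png")[90:280,240:400]
cv2.imwrite("pics/wrist10c.png",cv2.resize(w,None,fx=3.1,fy=3.1,interpolation=cv2.INTER_CUBIC))
E
```

```text
time_s: 12.9
ee_pos: [315.4, -87.3, 272.3]
ee_rot: [-89.6, -0.2, -7.7]
force: [0.3, -0.9, 0.7]
gripper_width: 0.8
12.9 [315.4 -87.3 272.3] [-89.6  -0.2  -7.7] F [ 0.3 -0.9  0.7] w 0.8
```

View pics/top11.png

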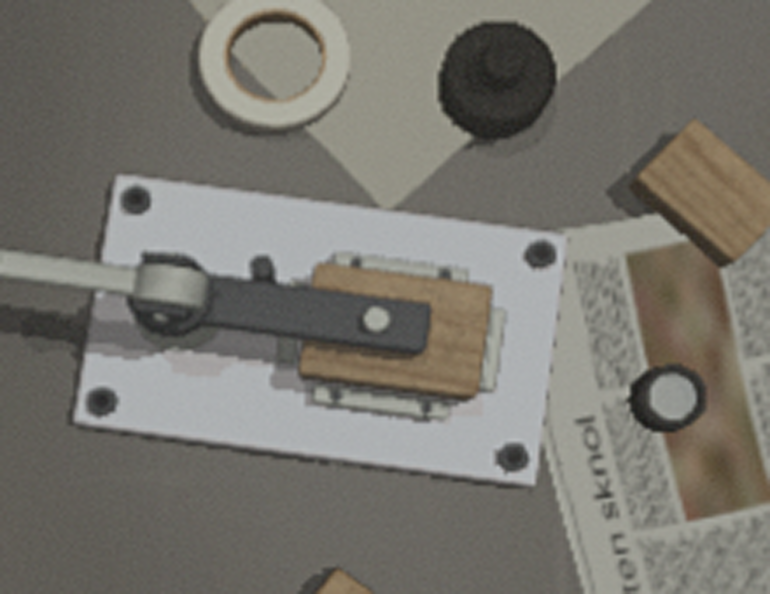

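View pics/wrist10c.png

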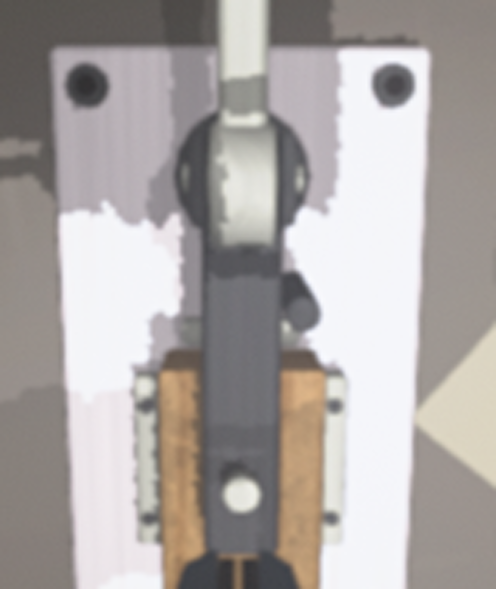

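Run:
```python
from d import *
T=vision.camera_model("top");S=vision.camera_model("side")
n=atz(T,(230+376/3.5,180+319/3.3),101); d=n[:2]-post
print(n, np.hypot(*d), "angle err deg", -97.6-np.degrees(np.arctan2(d[1],d[0])))
k=atz(T,(230-0/3.5,180),120)
print(tri([(T,(230+376/3.5,180+319/3.3)),(S,(240+235/2.7,160+257/2.7))]))
im=vision.grab_frame("top")
cv2.imwrite("pics/top12.png",cv2.resize(im[230:300,200:330,::-1],None,fx=6,fy=6,interpolation=cv2.INTER_CUBIC))
im=vision.grab_frame("side")
cv2.imwrite("pics/side12.png",cv2.resize(im[230:350,270:370,::-1],None,fx=5,fy=5,interpolation=cv2.INTER_CUBIC))
```

```text
[542.9780743  -39.49071477 101.        ] 100.53159559583688 angle err deg 0.24500004118220886
(array([543.50746637, -39.62236337,  96.95090006]), [np.float64(0.11534772928365643), np.float64(0.11534772928342697)])
```

View pics/top12.png

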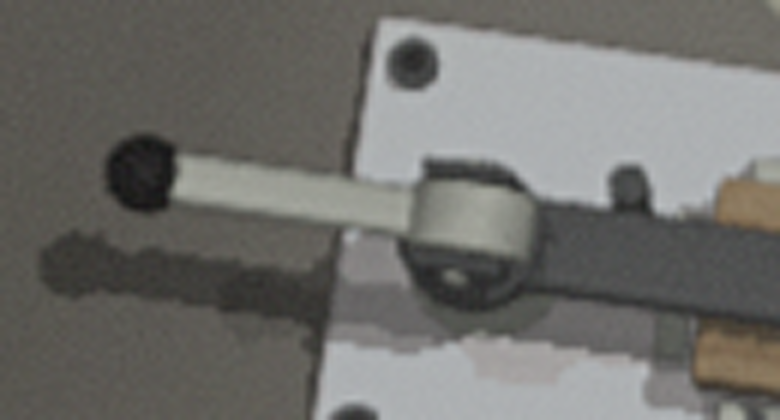

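View pics/side12.png

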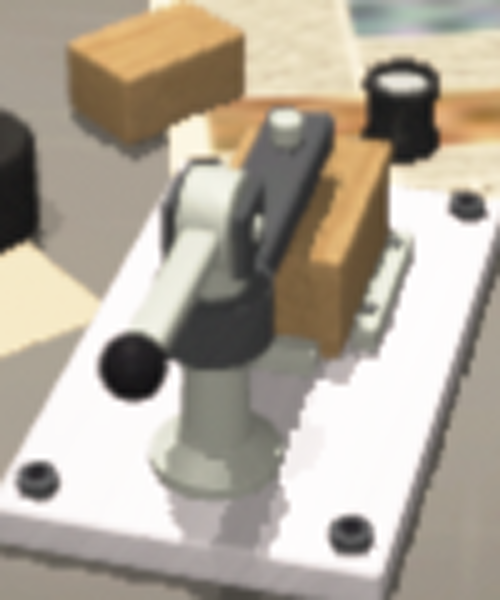

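Run:
```python
from d import *
T=vision.camera_model("top");S=vision.camera_model("side")
k,r=tri([(T,(200+145/6,230+173/6)),(S,(270+133/5,230+365/5))]);d=k[:2]-post
print(k,r,np.hypot(*d),"lever elev",np.degrees(np.arcsin((k[2]-118)/88)),np.degrees(np.arctan2(d[1],d[0])))
print("loupe",atz(T,(230+668/3.5,180+397/3.3),35),"weight",atz(T,(230+498/3.5,180+72/3.3),74),"tape",atz(T,(230+274/3.5,180+62/3.3),24))
```

```text
[569.55456073 146.39146929 121.1803041 ] [np.float64(0.23789335766177175), np.float64(0.23789335766152797)] 87.24366684265898 lever elev 2.0711101304440827 81.52714065535093
loupe [ 508.20592817 -189.39160101   35.        ] weight [ 677.02484029 -101.38570875   74.        ] tape [693.85426926  11.19143861  24.        ]
```

The lever sits 2.1° above level, which is its end stop. The strap is within about 0.3° of closed by the nut. By the knob it reads 0.9° off, but that reading was 1.4° off before the lever push too, so the push didn't swing the strap open. The bystanders are where they were, so I'm handing the job in.

```bash
python3 -c "
from workcell import job; print(job.job_done())"
```

```text
the job is handed in; nothing more can be done
None
```

The block is clamped, and I handed the job in about 13 s into the run with the arm well clear. I pushed the strap round with the shut fingers until it met the stop pin (force rose to about 6 N, no more movement). Then I pushed the cam lever down along its arc to its end stop (about 13 N, tip stopped at 125.2 mm).

**Last checks:**
- **Lever:** triangulated at 2.1° above level, which matches its end stop.
- **Strap:** the top view puts the nut within about 0.3° of the closed line, with the bar beside the pin. The nut measured about 10 mm lower than before; the lever should draw it down 7 mm, so those agree only roughly.
- **Block and bystanders:** the block is still lying in its nest. The tape roll, weight and loupe are within about 3 mm of where I first measured them, which is about what the pixel reading and calibration allow.

**One disagreement:** the knob's position puts the strap about 0.9° open rather than 0.3°. It read 1.4° before the lever push too, so I take it as measuring error. The tool felt about 3–4 N sideways at the end of the lever push, but the strap did not visibly swing. I did not measure the foot's pressure on the block directly; I inferred it from the lever being at its stop.

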